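# Move the shielded noise source from its pine stand to the ground plate

### The job

First clear the small white plug adapter off the metal ground plate and put it into the grey tray, on the tray's floor beside the power brick. Then lift the aluminium canister by its handle off the pine stand and set it down gently, upright and wholly on the ground plate, with the brass connector on its side facing the plate's upright socket panel. Keep the canister upright all the way, let go of everything, and leave the antenna, the spray can, the power brick and the attenuator where they stand.

Things in the scene. Friction and masses are not known exactly. Their poses are not given: they have to be found in the camera images.
- stand: fixed pine stand, 170 (x) by 160 (y) mm; its board's upper face lies 70 mm above the table, with a wooden cleat 8 mm wide standing 10 mm higher all round the edge. Origin: on the table under its centre. Stand, ground plate and tray may trade places: left, middle, right.
- ground_plate: fixed steel sheet 190 (x) by 170 (y) mm, 4 mm thick, flat on the table, with an aluminium socket panel 150 mm wide and 12 mm thick standing along its +x edge up to 70 mm above the table (panel's inner face at x = +83 mm). Origin: on the table under its centre; z up.
- panel_face (a point): middle of the socket panel's inner face, 83 mm from the plate's origin along its +x, 37 mm above the table; axes as the ground plate's
- tray: fixed grey plastic tray, open on top, outside 170 (x) by 150 (y) by 45 mm high, walls and floor 5 mm. Origin: on the table under its centre. The power brick lies in its -x half; the +x half is free.
- canister_mid (a point): aluminium canister 80 mm across and 96 mm high, about 0.55 kg, with an arched black handle on top, standing on the stand; this point is on its axis 48 mm above its underside, z up. A brass connector 14 mm thick sticks out 20 mm from its side along its own +x, 65 mm above the underside.
- canister_handle (a point): middle of the canister's handle bar: on its axis, 135 mm above its underside. The bar is 12 mm wide (x) and 12 mm high and runs along the canister's y, 64 mm clear between its two posts; 33 mm are free beneath it. Axes as the canister's.
- adapter_mid (a point): centre of the white plug adapter, a block 58 (x) by 40 (y) by 30 mm high, about 0.09 kg, with two thin 8 mm plug blades on its -x end (no obstacle), lying flat on the ground plate
- antenna_mid (a point): antenna on a round base, loose, 280 mm high, base 52 mm across, rod 10 mm thick with a black tip 18 mm thick; point half-way up its axis. Leave it alone.
- spray_can_mid (a point): spray can, loose, 50 mm across and 180 mm high; point half-way up its axis. Leave it alone. Antenna and can stand in the gaps between stand, plate and tray, either way round.
- brick_mid (a point): centre of the black power brick, loose, 40 (x) by 80 (y) by 30 mm high, lying in the tray. Leave it alone.
- attenuator_mid (a point): attenuator, loose steel cylinder 28 mm across and 45 mm high standing on the stand beside the canister; point half-way up its axis. Leave it alone.

How it is judged:
On the way, in this order (a step that is already met when the one before it is completed fails the run):
1. the adapter lies on the tray's floor, let go (x of adapter_mid in the frame of tray between -0.08 and 0.08 m and y of adapter_mid in the frame of tray between -0.07 and 0.07 m and z of adapter_mid in the frame of tray below 0.042 m and contact force between the fingers and adapter below 0.1 N), for 0.2 s.
2. the canister is lifted clear of the stand (z of canister_mid in the frame of stand above 0.133 m and contact force between canister and stand below 0.1 N), for 0.2 s.
At the end, for the whole second after the job is handed in: Adapter let go inside the tray, centre under 42 mm above the table (on the floor, not the brick). Canister let go, at rest, upright (0.08 rad) on the ground plate, axis within 50 mm of its centre in y and -60 to +35 mm in x, connector pointing at the panel within 0.45 rad of the plate's +x (x of adapter_mid in the frame of tray between -0.08 and 0.08 m and y of adapter_mid in the frame of tray between -0.07 and 0.07 m and z of adapter_mid in the frame of tray below 0.042 m and x of canister_mid in the frame of ground_plate between -0.06 and 0.035 m and y of canister_mid in the frame of ground_plate between -0.05 and 0.05 m and z of canister_mid in the frame of ground_plate between 0.045 and 0.06 m and angle between canister_mid's own z axis and vertical below 0.08 rad and angle between the x axis of canister_mid and the x axis of ground_plate, either way round below 0.45 rad and x of panel_face in the frame of canister_mid above 0.02 m and linear speed of each of canister, adapter below 0.02 m/s); the robot touches nothing.
It fails at once if the antenna, spray can, power brick or attenuator is shifted by more than 25 mm or tipped by more than 0.35 rad (distance of any of antenna_mid, spray_can_mid, brick_mid, attenuator_mid from where it was at the start of the episode above 0.025 m or angle between any of antenna_mid, spray_can_mid, brick_mid, attenuator_mid's own z axis and vertical above 0.35 rad).
It fails at once if the canister is tipped by more than 0.6 rad (angle between canister_mid's own z axis and vertical above 0.6 rad).
It fails at once if the canister is dropped (falls free, faster than 0.45 m/s: about 10 mm) (contact force between canister and anything else below 0.05 N and linear speed of canister above 0.45 m/s).
It also fails if it takes over 72 s, if anything falls off the work surface, if the arm or the gripper's body presses on something with over 40 N, if the wrist force passes 120 N, or if a joint passes its speed limit or range.

### The arm

A 7-joint arm with a two-finger parallel gripper is mounted at the origin on the work surface. World frame = base frame: x ahead of the robot, y to its left, z up, the work surface at z = 0. Lengths are in m, angles in rad, forces in N, time in s.
With the tool pointing down it reaches from about 0.35 to 0.9 m from the base axis. Payload 8.1 kg.
Tool frame: the origin (TCP) lies between the finger pads; the fingertips stand ahead of it and the grasp point (between the pads) is the TCP (arm.nose_length is the z of the fingertips in the tool frame, in m); z points along the fingers, y is the line along which they close (so a half turn about z gives the same grasp; the last joint's range is limited). The gripper opens to 92 mm and grips with 3 to 60 N. Pads are 19 mm wide; open, the fingers measure 130 mm over their backs; the gripper's body (75 mm by 190 mm) begins 47 mm behind the grasp point.
Start: joints at [-1.253, 0.434, 0.025, 1.573, -0.012, 1.134, -0.075], TCP at [0.255, 0.57, 0.246] pointing down, gripper open.
Joint ranges: [-2.62, 2.62], [-0.44, 2.09], [-1.27, 1.32], [0.08, 2.57], [-1.32, 4.46], [0.12, 2], [-2.74, 2.74]. Speed limits (rad/s): [2.22, 2.22, 3.01, 3.01, 3.14, 3.14, 3.14].

### API

Orientations are given as a rotation vector (axis times angle).
In Python, from cell import sensors, optics, arm gives the robot as it stands.
- The arm moves only by the tool arm_command, never from a script. Its argument "deltas" is one flat list of numbers, 7 for each row, row after row: the turn, a rotation vector about the world's x, y, z as a fraction of full scale, then the shift along the world's x, y, z as a fraction of full scale, then the finger opening in mm, from 0 to 91.8. In form: [wx, wy, wz, dx, dy, dz, fingers, wx, wy, wz, dx, dy, dz, fingers, ...]. A call has 1 to 20 rows; each row is the pose to reach, as a shift and turn from the pose commanded when the call began; what a row does not reach only later rows make up. Full scale, the value 1, is 1 m for a shift and 90 degrees for a turn. A row lasts 1/10 s, in which the tool goes at most 50 mm and 8.59 degrees, less where a joint would pass 70% of its speed; a pose out of reach is approached as far as the arm can. A call with a number of a shift or a turn outside -1 to 1 is refused whole. A call with a gripper value outside its range is refused whole. The fingers move at their own pace and stop on an object; "force" is the grip in N (left out, the last holds). Time passes only in rows, so rows that repeat a pose let the fingers close. It gives the time, the measured TCP pose, the force, the opening and the grip force at its end, in the units of the state.
- sensors.observe(): the state, without advancing time (a new reading comes with each control period).
- optics.get_image(name): name is "scene" or "top" or "wrist"; returns the picture (420x560x3 uint8, blue, green, red); there is no depth.
- optics.calibration(name): a dict with "camera_matrix" (3x3 intrinsics, pixels), "rvec" (rotation vector, rad) and "tvec" (3), from world to camera coordinates, as OpenCV has them. Camera axes: x right, y down, z forward; pixel columns grow to the right and rows downward; lengths in m; the calibration is good to about 2 mm. A picture is of the moment at which its call begins: read the wrist's pose just before it. calibration takes no time and is no camera call; for the wrist camera it gives the pose at the moment of the call.
- arm.sign_off(): hands the job in; it is judged then, once.
The state is a dict: "clock": time; "joints": joint angles; "dq": joint speeds; "joint_efforts": joint torques, N m; "position": TCP position; "ee_rot": TCP orientation; "force": force on the tool from outside, world axes, zero at the start; "ft_torque": the same for the moment, N m; "width": opening from 0.0 (shut) to 1.0 (fully open); "gripper_force": force on a finger pad.
Only numpy, scipy, OpenCV 4.12 (cv2) and the standard library are available. Lean on these libraries where they do the work, as an engineer would, in place of code of your own. Each camera call takes 0.05 s, during which the arm holds its last target. There are 200 camera calls.

## Working session

There is one attempt and no reset: what is moved stays moved. The work goes in short steps, Python scripts to look and compute and a tool call to move; the robot and the scene stay as the last step left them, time stands still between calls to the robot, and variables do not carry over. Pictures are saved under pics/ and viewed, at most 12 in all, crops included, and the job is handed in when it is done.

Besides the shell and the picture viewer there is one more tool, called after ">>>" as a command line: name --argument value ..., lists and objects as JSON in quotes. arm_command: Moves the arm, as the interface text tells. Its arguments: {"type":"object","properties":{"deltas":{"type":"array","items":{"type":"number"}},"force":{"type":"number"}},"required":["deltas"]}

```bash
mkdir -p pics; ls; python3 - <<'E'
from cell import sensors, optics, arm
import cv2
for n in ("scene","top"):
    cv2.imwrite(f"pics/{n}0.png",optics.get_image(n)); 
    c=optics.calibration(n); print(n,c)
s=sensors.observe(); print(s, arm.nose_length)
E
```

```text
pics
scene {'camera_matrix': array([[485.5604471 ,   0.        , 282.17129592],
       [  0.        , 485.5604471 , 209.95457572],
       [  0.        ,   0.        ,   1.        ]]), 'rvec': array([ 2.23928985,  1.39330042, -0.41360704]), 'tvec': array([-0.22635995, -0.33576125,  1.40420244])}
top {'camera_matrix': array([[519.16139243,   0.        , 282.4910009 ],
       [  0.        , 519.16139243, 219.7359907 ],
       [  0.        ,   0.        ,   1.        ]]), 'rvec': array([ 2.10832685, -2.13738594,  0.1946788 ]), 'tvec': array([0.02257864, 0.5837273 , 1.15139312])}
{'clock': 0.1, 'joints': array([-1.25260622,  0.43515562,  0.02497681,  1.57398284, -0.01159735,
        1.13395956, -0.07508292]), 'dq': array([-2.19830326e-03, -1.33993147e-03,  5.76865143e-04, -2.65455309e-03,
       -1.44616583e-04, -3.46130751e-05,  1.35359280e-03]), 'joint_efforts': array([ 2.87355848e-03, -6.69117236e+01,  9.87964086e-01, -3.15144324e+01,
       -6.05029240e-02,  3.72900465e-02,  7.50931963e-05]), 'position': array([0.25518176, 0.57008677, 0.24503102]), 'ee_rot': array([-6.56159651e-01, -3.07214364e+00,  2.12250247e-03]), 'force': array([-0.35856059,  0.40918387, -0.08195499]), 'ft_torque': array([-0.05520068, -0.02770968,  0.01233172]), 'gripper_force': 0.0, 'width': 0.9997626400821746} 0.019
```

View pics/top0.png

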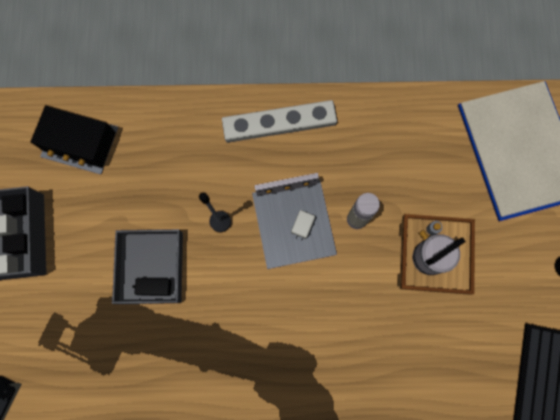

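View pics/scene0.png

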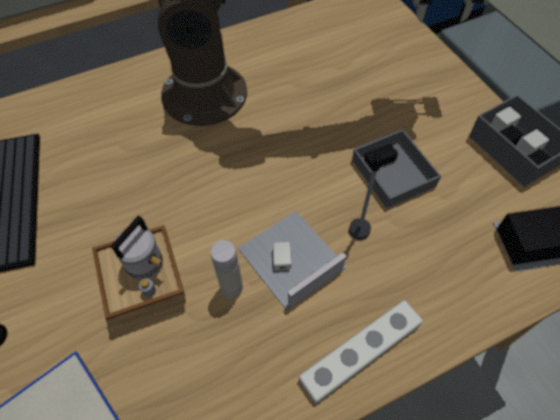

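```bash
cat > h.py <<'E'
import cv2,numpy as np
from cell import sensors, optics, arm
def px2w(c,u,v,z):
    """pixel -> world point on the plane at height z"""
    R=cv2.Rodrigues(np.array(c['rvec'],float))[0]; t=np.array(c['tvec'],float)
    d=R.T@np.linalg.solve(c['camera_matrix'],[u,v,1.]); o=-R.T@t
    return o+d*(z-o[2])/d[2]
def w2px(c,P):
    return cv2.projectPoints(np.array(P,float).reshape(-1,3),np.array(c['rvec'],float),np.array(c['tvec'],float),c['camera_matrix'],None)[0].reshape(-1,2)
def crop(src,dst,x,y,w,h,k):
    im=cv2.imread(src)[y:y+h,x:x+w]
    im=(255*(im/255.)**0.6).astype('uint8')
    cv2.imwrite(dst,cv2.resize(im,None,fx=k,fy=k,interpolation=cv2.INTER_CUBIC))
E
python3 - <<'E'
from h import *
a=cv2.imread('pics/top0.png')
g=lambda im:(255*(im/255.)**0.6).astype('uint8')
A=cv2.resize(g(a[165:310,105:305]),None,fx=4,fy=4,interpolation=cv2.INTER_CUBIC)
B=cv2.resize(g(a[165:310,290:490]),None,fx=4,fy=4,interpolation=cv2.INTER_CUBIC)
cv2.imwrite('pics/A.png',A);cv2.imwrite('pics/B.png',B)
E
```

```text
(no output)
```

View pics/A.png

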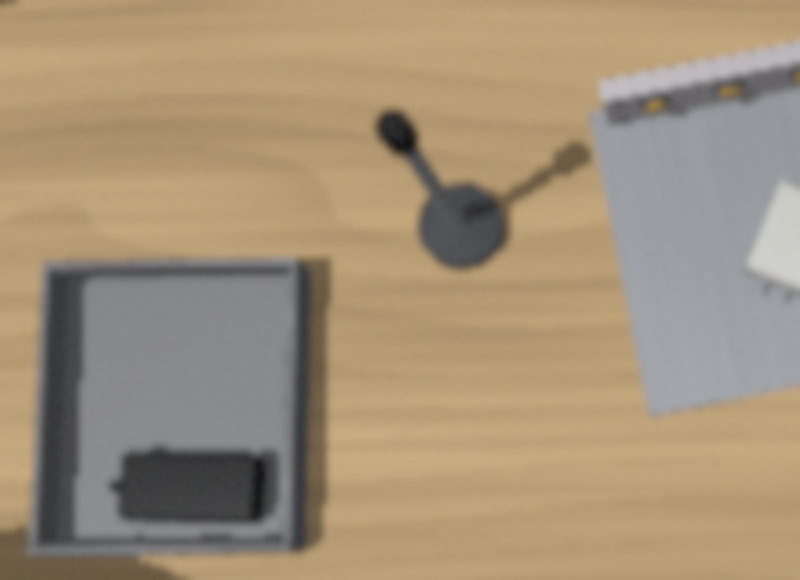

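View pics/B.png

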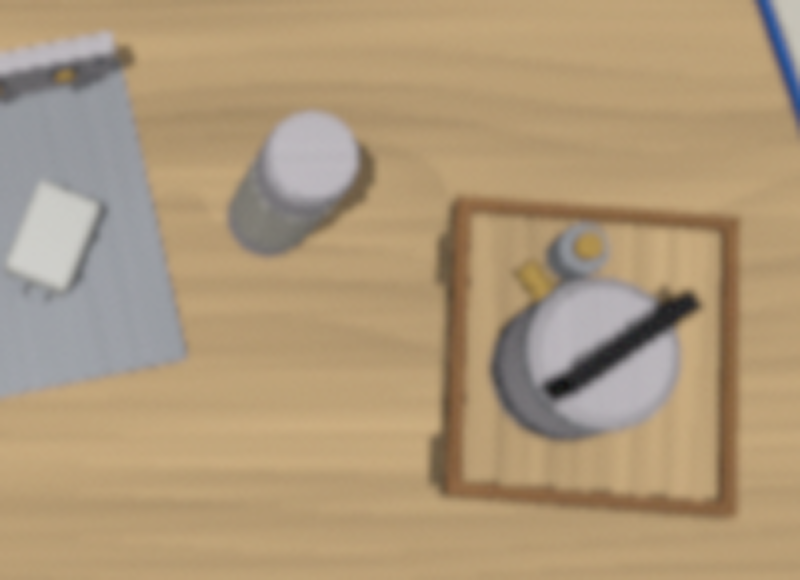

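```bash
python3 - <<'E'
from h import *
np.set_printoptions(precision=4,suppress=True)
c=optics.calibration('top')
def f(x0,u,v,z): return px2w(c,x0+(u+.5)/4-.5,165+(v+.5)/4-.5,z)[:2]
A,B=105,290
P=lambda n,*l:print(n,*[f(*q) for q in l])
P('tray',(A,45,263,.045),(A,298,262,.045),(A,298,550,.045),(A,32,552,.045))
P('brick top',(A,122,452,.035),(A,262,455,.035),(A,262,520,.035),(A,120,518,.035))
P('plate',(A,652,415,.004),(B,187,355,.004),(B,127,85,.004),(A,590,112,.004))
P('panel',(A,600,82,.07),(B,112,35,.07))
P('adapter',(B,45,180,.034),(B,105,208,.034),(B,62,293,.034),(B,8,265,.034))
P('handle',(B,545,390,.211),(B,700,300,.211))
P('canister',(B,603,355,.166))
P('conn',(B,533,280,.135+.007))
P('att',(B,583,248,.115)); P('spray',(B,313,157,.18)); P('ant',(A,464,225,.008))
P('ant tip',(A,396,131,.275))
P('stand',(B,455,198,.08),(B,740,218,.08),(B,735,515,.08),(B,445,492,.08))
E
```

```text
tray [0.5659 0.4039] [0.5645 0.2562] [0.3984 0.2523] [0.3993 0.4037]
brick top [0.4561 0.3575] [0.4533 0.2764] [0.416  0.2754] [0.4182 0.3572]
plate [0.4762 0.0516] [ 0.5098 -0.1131] [ 0.6765 -0.0817] [0.6619 0.088 ]
panel [0.6637 0.0782] [ 0.6898 -0.0688]
adapter [ 0.6116 -0.0293] [ 0.5942 -0.0644] [ 0.5438 -0.0379] [ 0.5608 -0.0065]
handle [ 0.4651 -0.2688] [ 0.509 -0.349]
canister [ 0.4874 -0.3124]
conn [ 0.5309 -0.2851]
att [ 0.5525 -0.3209]
spray [ 0.5916 -0.1642]
ant [0.592 0.164]
ant tip [0.588 0.164]
stand [ 0.5883 -0.2606] [ 0.5744 -0.4215] [ 0.4077 -0.4051] [ 0.4224 -0.2457]
```

>>> arm_command --deltas '[0, 0, -0.02, 0.314, -0.6, 0.005, 90, 0, 0, -0.02, 0.314, -0.6, 0.005, 90, 0, 0, -0.02, 0.314, -0.6, 0.005, 90, 0, 0, -0.02, 0.314, -0.6, 0.005, 90, 0, 0, -0.02, 0.314, -0.6, 0.005, 90, 0, 0, -0.02, 0.314, -0.6, 0.005, 90, 0, 0, -0.02, 0.314, -0.6, 0.005, 90, 0, 0, -0.02, 0.314, -0.6, 0.005, 90, 0, 0, -0.02, 0.314, -0.6, 0.005, 90, 0, 0, -0.02, 0.314, -0.6, 0.005, 90, 0, 0, -0.02, 0.314, -0.6, 0.005, 90, 0, 0, -0.02, 0.314, -0.6, 0.005, 90, 0, 0, -0.02, 0.314, -0.6, 0.005, 90, 0, 0, -0.02, 0.314, -0.6, 0.005, 90, 0, 0, -0.02, 0.314, -0.6, 0.005, 90, 0, 0, -0.02, 0.314, -0.6, 0.005, 90, 0, 0, -0.02, 0.314, -0.6, 0.005, 90, 0, 0, -0.02, 0.314, -0.6, 0.005, 90, 0, 0, -0.02, 0.314, -0.6, 0.005, 90]'

```text
clock: 2.0
position: [0.5691, -0.0283, 0.2508]
ee_rot: [-0.702, -3.062, -0.001]
force: [-0.6, 0.9, 0.4]
width: 0.979
gripper_force: 0.0
```

```bash
python3 - <<'E'
from h import *
s=sensors.observe();print(s['position'],s['ee_rot'],s['clock'],s['joints'])
c=optics.calibration('wrist');im=optics.get_image('wrist');cv2.imwrite('pics/w1.png',im)
R=cv2.Rodrigues(c['rvec'])[0];print(-R.T@c['tvec'],R[2])
import pickle;pickle.dump(c,open('w1.pkl','wb'))
E
```

```text
[ 0.56907584 -0.02829356  0.25082042] [-7.01539151e-01 -3.06217865e+00 -7.18274888e-04] 2.0 [-0.28781542  0.34436254  0.3285494   1.72412013 -0.12348281  1.09332373
  1.20004025]
[0.50553818 0.00100131 0.38894487] [ 0.2353583  -0.11389658 -0.96521191]
```

View pics/w1.png

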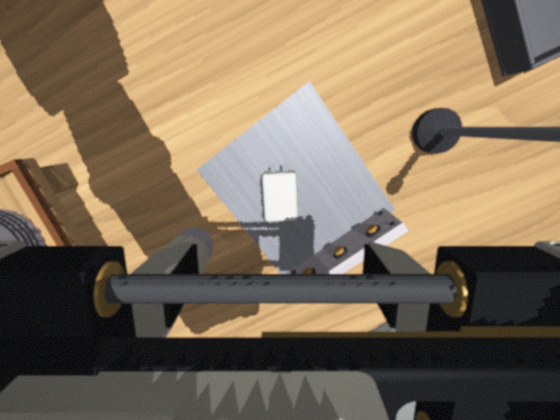

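```bash
python3 - <<'E'
from h import *
import pickle
c=pickle.load(open('w1.pkl','rb'))
for q in [(262,175,.034),(297,173,.034),(300,219,.034),(263,221,.034)]: print(px2w(c,*q))
print('plate',px2w(c,310,82,.004),px2w(c,198,168,.004))
R=cv2.Rodrigues(sensors.observe()['ee_rot'])[0];print(np.arctan2(R[1,1],R[0,1]),R[:,2])
E
```

```text
[ 0.54465668 -0.04083949  0.034     ]
[ 0.55993769 -0.00405838  0.034     ]
[ 0.61083091 -0.02392256  0.034     ]
[ 0.59399464 -0.06434062  0.034     ]
plate [0.47641247 0.05309044 0.004     ] [ 0.50606044 -0.11111182  0.004     ]
1.1200191526784986 [ 1.13201275e-04  3.56461270e-04 -9.99999930e-01]
```

>>> arm_command --deltas '[0, 0, 0.02, -0.001, 0, -0.05, 90, 0, 0, 0.02, -0.001, 0, -0.1, 90, 0, 0, 0.02, -0.001, 0, -0.14, 90, 0, 0, 0.02, -0.001, 0, -0.17, 90, 0, 0, 0.02, -0.001, 0, -0.19, 90, 0, 0, 0.02, -0.001, 0, -0.21, 90, 0, 0, 0.02, -0.001, 0, -0.22, 90, 0, 0, 0.02, -0.001, 0, -0.22, 90, 0, 0, 0.02, -0.001, 0, -0.22, 30, 0, 0, 0.02, -0.001, 0, -0.22, 30, 0, 0, 0.02, -0.001, 0, -0.22, 30, 0, 0, 0.02, -0.001, 0, -0.22, 30, 0, 0, 0.02, -0.001, 0, -0.22, 30, 0, 0, 0.02, -0.001, 0, -0.22, 30, 0, 0, 0.02, -0.001, 0, -0.22, 30, 0, 0, 0.02, -0.001, 0, -0.22, 30]' --force 20

```text
clock: 3.65
position: [0.5684, -0.0295, 0.0308]
ee_rot: [0.656, 3.072, 0.0]
force: [-0.8, 0.3, 1.2]
width: 0.437
gripper_force: 19.9
```

>>> arm_command --deltas '[0, 0, 0, 0, 0, 0.04, 30, 0, 0, 0, 0, 0, 0.08, 30, 0, 0, 0, 0, 0, 0.12, 30, 0, 0, 0, 0, 0, 0.16, 30, 0, 0, 0.05, -0.03, 0.04, 0.17, 30, 0, 0, 0.1, -0.07, 0.07, 0.17, 30, 0, 0, 0.15, -0.1, 0.11, 0.17, 30, 0, 0, 0.2, -0.12, 0.15, 0.17, 30, 0, 0, 0.25, -0.12, 0.19, 0.17, 30, 0, 0, 0.277, -0.12, 0.23, 0.17, 30, 0, 0, 0.277, -0.11, 0.27, 0.17, 30, 0, 0, 0.277, -0.09, 0.31, 0.17, 30, 0, 0, 0.277, -0.07, 0.35, 0.17, 30, 0, 0, 0.277, -0.068, 0.36, 0.17, 30, 0, 0, 0.277, -0.068, 0.36, 0.15, 30, 0, 0, 0.277, -0.068, 0.36, 0.12, 30, 0, 0, 0.277, -0.068, 0.36, 0.09, 30, 0, 0, 0.277, -0.068, 0.36, 0.07, 30, 0, 0, 0.277, -0.068, 0.36, 0.07, 30, 0, 0, 0.277, -0.068, 0.36, 0.07, 30]'

```text
clock: 5.65
position: [0.5003, 0.3301, 0.101]
ee_rot: [0.022, -3.141, 0.001]
force: [-0.5, 0.9, -0.5]
width: 0.433
gripper_force: 19.9
```

```bash
python3 - <<'E'
from h import *
im=optics.get_image('wrist');cv2.imwrite('pics/w2.png',im)
E
```

```text
(no output)
```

View pics/w2.png

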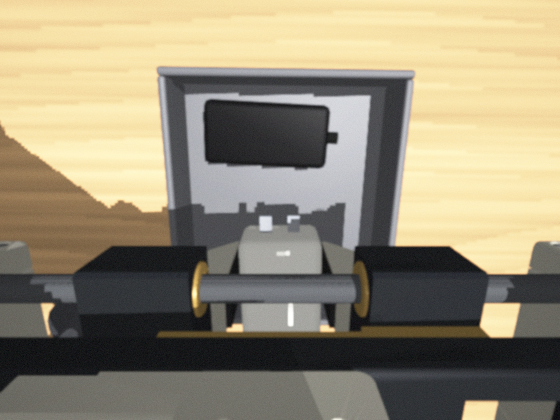

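>>> arm_command --deltas '[0, 0, 0, 0, 0, -0.03, 30, 0, 0, 0, 0, 0, -0.05, 30, 0, 0, 0, 0, 0, -0.06, 30, 0, 0, 0, 0, 0, -0.068, 30, 0, 0, 0, 0, 0, -0.069, 30, 0, 0, 0, 0, 0, -0.069, 30, 0, 0, 0, 0, 0, -0.069, 66, 0, 0, 0, 0, 0, -0.069, 66, 0, 0, 0, 0, 0, -0.069, 66, 0, 0, 0, 0, 0, -0.069, 66, 0, 0, 0, 0, 0, -0.069, 66, 0, 0, 0, 0, 0, -0.069, 66, 0, 0, 0, 0, 0, -0.03, 66, 0, 0, 0, 0, 0, 0.02, 66, 0, 0, 0, 0, 0, 0.07, 66, 0, 0, 0, 0, 0, 0.12, 66, 0, 0, 0, 0, 0, 0.16, 66, 0, 0, 0, 0, 0, 0.19, 66, 0, 0, 0, 0, 0, 0.19, 66, 0, 0, 0, 0, 0, 0.19, 66]'

```text
clock: 7.7
position: [0.5004, 0.3305, 0.2911]
ee_rot: [-0.022, 3.141, 0.001]
force: [-0.2, 1.3, -1.1]
width: 0.718
gripper_force: 0.0
```

```bash
python3 - <<'E'
from h import *
im=optics.get_image('wrist');cv2.imwrite('pics/w3.png',cv2.resize(im,(280,210)))
E
```

```text
(no output)
```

View pics/w3.png

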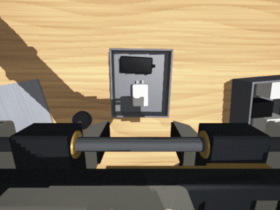

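>>> arm_command --deltas '[0, 0, -0.05, -0.03, -0.04, 0.01, 60, 0, 0, -0.1, -0.06, -0.08, 0.02, 60, 0, 0, -0.15, -0.07, -0.12, 0.02, 60, 0, 0, -0.2, -0.07, -0.16, 0.02, 60, 0, 0, -0.25, -0.07, -0.2, 0.02, 60, 0, 0, -0.3, -0.07, -0.24, 0.02, 60, 0, 0, -0.35, -0.07, -0.28, 0.02, 60, 0, 0, -0.4, -0.07, -0.32, 0.02, 60, 0, 0, -0.45, -0.06, -0.37, 0.02, 60, 0, 0, -0.5, -0.05, -0.42, 0.02, 60, 0, 0, -0.55, -0.04, -0.47, 0.02, 60, 0, 0, -0.6, -0.03, -0.52, 0.02, 60, 0, 0, -0.65, -0.02, -0.57, 0.02, 60, 0, 0, -0.68, -0.013, -0.61, 0.01, 60, 0, 0, -0.68, -0.013, -0.64, 0.01, 60, 0, 0, -0.68, -0.013, -0.64, 0.01, 60, 0, 0, -0.68, -0.013, -0.64, 0.01, 60, 0, 0, -0.68, -0.013, -0.64, 0.01, 60]'

```text
clock: 9.55
position: [0.4873, -0.3081, 0.2998]
ee_rot: [-1.577, -2.715, -0.001]
force: [1.0, -0.7, -0.9]
width: 0.653
gripper_force: 0.0
```

```bash
python3 - <<'E'
from h import *
import pickle
s=sensors.observe();R=cv2.Rodrigues(s['ee_rot'])[0];print(s['position'],np.arctan2(R[1,1],R[0,1]),s['joints'])
c=optics.calibration('wrist');im=optics.get_image('wrist');cv2.imwrite('pics/w4.png',im);pickle.dump(c,open('w4.pkl','wb'))
E
```

```text
[ 0.48732904 -0.30811248  0.29982542] 0.5181240470624275 [-0.00586812  0.35075401  0.66087455  1.65150075 -0.22687338  1.21927636
  1.22266448]
```

View pics/w4.png

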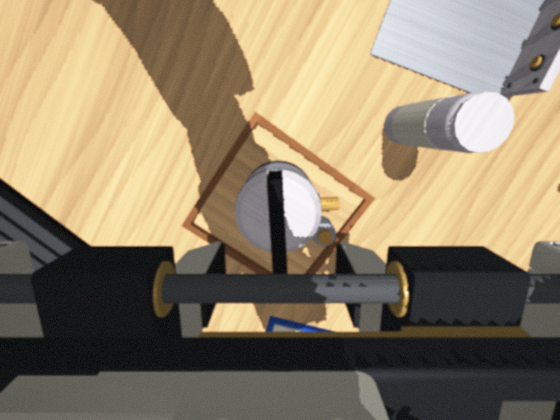

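```bash
python3 - <<'E'
from h import *
import pickle
c=pickle.load(open('w4.pkl','rb'))
a=px2w(c,275,173,.211);b=px2w(c,280,272,.211);print(a,b,(a+b)/2,np.arctan2(*(a-b)[:2])); d=px2w(c,278.5,207,.166);print(d,px2w(c,334,204,.142))
print(w2px(c,[[.487,-.310,.205],[.487,-.310,.166],[.487,-.310,.07]]))
E
```

```text
[ 0.46505717 -0.2785824   0.211     ] [ 0.50705887 -0.34504989  0.211     ] [ 0.48605802 -0.31181615  0.211     ] -0.5635553991127826
[ 0.48525783 -0.30959726  0.166     ] [ 0.53351819 -0.28568908  0.142     ]
[[279.88553594 220.92892638]
 [279.96883564 208.31072375]
 [280.10237136 188.08279017]]
```

>>> arm_command --deltas '[0, 0, 0, -0.001, -0.002, -0.04, 60, 0, 0, 0, -0.001, -0.002, -0.07, 60, 0, 0, 0, -0.001, -0.002, -0.085, 60, 0, 0, 0, -0.001, -0.002, -0.096, 60, 0, 0, 0, -0.001, -0.002, -0.096, 60, 0, 0, 0, -0.001, -0.002, -0.096, 0, 0, 0, 0, -0.001, -0.002, -0.096, 0, 0, 0, 0, -0.001, -0.002, -0.096, 0, 0, 0, 0, -0.001, -0.002, -0.096, 0, 0, 0, 0, -0.001, -0.002, -0.096, 0, 0, 0, 0, -0.001, -0.002, -0.096, 0, 0, 0, 0, -0.001, -0.002, -0.096, 0, 0, 0, 0, -0.001, -0.002, -0.096, 0, 0, 0, 0, -0.001, -0.002, -0.096, 0, 0, 0, 0, -0.001, -0.002, -0.096, 0, 0, 0, 0, -0.001, -0.002, -0.096, 0, 0, 0, 0, -0.001, -0.002, -0.096, 0]' --force 45

```text
clock: 11.3
position: [0.4864, -0.3116, 0.2048]
ee_rot: [1.58, 2.715, 0.0]
force: [-0.4, 0.2, 2.0]
width: 0.124
gripper_force: 44.5
```

>>> arm_command --deltas '[0, 0, 0, 0, 0, 0.005, 0, 0, 0, 0, 0, 0, 0.015, 0, 0, 0, 0, 0, 0, 0.03, 0, 0, 0, 0, 0, 0, 0.045, 0, 0, 0, 0, 0, 0, 0.06, 0, 0, 0, 0, 0, 0, 0.075, 0, 0, 0, 0, 0, 0, 0.085, 0, 0, 0, 0, 0, 0, 0.09, 0, 0, 0, 0, 0, 0, 0.09, 0, 0, 0, 0, 0, 0, 0.09, 0, 0, 0, 0, 0, 0, 0.09, 0]'

```text
clock: 12.4
position: [0.486, -0.3112, 0.294]
ee_rot: [-1.579, -2.714, 0.0]
force: [-0.5, 0.2, -4.8]
width: 0.13
gripper_force: 44.5
```

```bash
python3 - <<'E'
from h import *
im=optics.get_image('scene');cv2.imwrite('pics/s5.png',im)
E
```

```text
(no output)
```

View pics/s5.png

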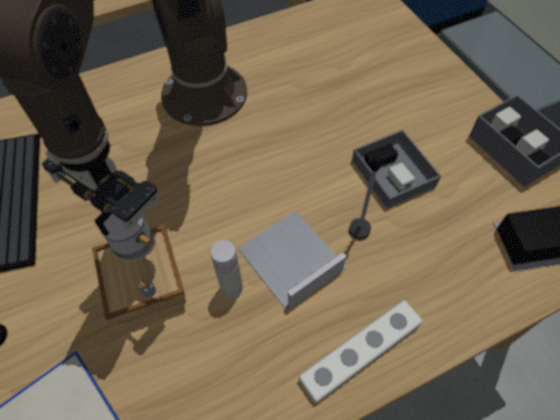

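>>> arm_command --deltas '[0, 0, -0.01, -0.01, 0.015, 0, 0, 0, 0, -0.03, -0.025, 0.04, 0, 0, 0, 0, -0.05, -0.035, 0.07, 0, 0, 0, 0, -0.07, -0.04, 0.1, 0, 0, 0, 0, -0.09, -0.04, 0.13, 0, 0, 0, 0, -0.11, -0.04, 0.16, 0, 0, 0, 0, -0.13, -0.04, 0.19, 0, 0, 0, 0, -0.15, -0.03, 0.22, 0, 0, 0, 0, -0.17, -0.01, 0.245, 0, 0, 0, 0, -0.19, 0.015, 0.265, 0, 0, 0, 0, -0.21, 0.04, 0.28, 0, 0, 0, 0, -0.21, 0.06, 0.29, 0, 0, 0, 0, -0.21, 0.075, 0.295, 0, 0, 0, 0, -0.21, 0.083, 0.295, 0, 0, 0, 0, -0.21, 0.083, 0.295, -0.02, 0, 0, 0, -0.21, 0.083, 0.295, -0.05, 0, 0, 0, -0.21, 0.083, 0.295, -0.08, 0, 0, 0, -0.21, 0.083, 0.295, -0.11, 0, 0, 0, -0.21, 0.083, 0.295, -0.12, 0, 0, 0, -0.21, 0.083, 0.295, -0.12, 0]'

```text
clock: 14.45
position: [0.5682, -0.017, 0.1737]
ee_rot: [-2.004, -2.417, 0.004]
force: [-0.3, -0.5, -5.0]
width: 0.125
gripper_force: 44.8
```

```bash
python3 - <<'E'
from h import *
g=lambda im:(255*(im/255.)**0.6).astype('uint8')
a=g(optics.get_image('scene')[170:320,200:400]);b=g(optics.get_image('top')[150:300,200:400])
cv2.imwrite('pics/p6.png',cv2.resize(cv2.hconcat([a,b]),None,fx=2,fy=2,interpolation=cv2.INTER_CUBIC))
E
```

```text
(no output)
```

View pics/p6.png

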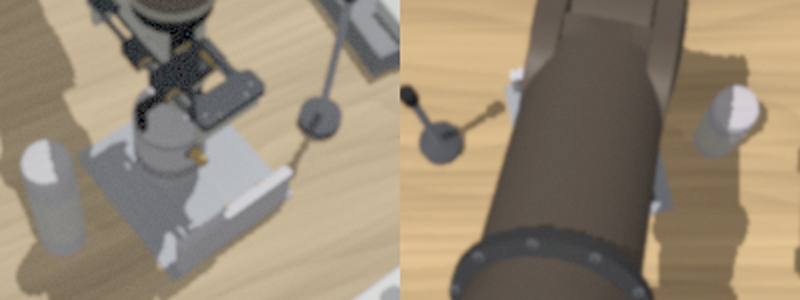

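>>> arm_command --deltas '[0, 0, 0, 0, 0, -0.01, 0, 0, 0, 0, 0, 0, -0.02, 0, 0, 0, 0, 0, 0, -0.027, 0, 0, 0, 0, 0, 0, -0.031, 0, 0, 0, 0, 0, 0, -0.033, 0, 0, 0, 0, 0, 0, -0.034, 0, 0, 0, 0, 0, 0, -0.0345, 0, 0, 0, 0, 0, 0, -0.035, 0, 0, 0, 0, 0, 0, -0.035, 0, 0, 0, 0, 0, 0, -0.035, 0]'

```text
clock: 15.55
position: [0.5694, -0.0165, 0.1399]
ee_rot: [2.004, 2.419, 0.0]
force: [-0.1, -0.4, -6.1]
width: 0.126
gripper_force: 44.8
```

>>> arm_command --deltas '[0, 0, 0, 0, 0, -0.0005, 0, 0, 0, 0, 0, 0, -0.001, 0, 0, 0, 0, 0, 0, -0.0015, 0, 0, 0, 0, 0, 0, -0.002, 0, 0, 0, 0, 0, 0, -0.002, 0, 0, 0, 0, 0, 0, -0.002, 0]'

```text
clock: 16.15
position: [0.5698, -0.0167, 0.1388]
ee_rot: [2.004, 2.418, 0.002]
force: [-2.8, -0.1, 6.3]
width: 0.125
gripper_force: 44.8
```

>>> arm_command --deltas '[0, 0, 0, 0, 0, 0.0005, 50, 0, 0, 0, 0, 0, 0.0005, 50, 0, 0, 0, 0, 0, 0.0005, 50, 0, 0, 0, 0, 0, 0.0005, 50, 0, 0, 0, 0, 0, 0.0005, 50, 0, 0, 0, 0, 0, 0.0005, 50, 0, 0, 0, 0, 0, 0.0005, 50, 0, 0, 0, 0, 0, 0.02, 50, 0, 0, 0, 0, 0, 0.05, 50, 0, 0, 0, 0, 0, 0.09, 50, 0, 0, 0, 0, 0, 0.13, 50, 0, 0, 0, 0, 0, 0.17, 50, 0, 0, 0, -0.04, 0, 0.18, 50, 0, 0, 0, -0.08, 0, 0.18, 50, 0, 0, 0, -0.12, 0, 0.18, 50, 0, 0, 0, -0.15, 0, 0.18, 50, 0, 0, 0, -0.15, 0, 0.18, 50, 0, 0, 0, -0.15, 0, 0.18, 50, 0, 0, 0, -0.15, 0, 0.18, 50]'

```text
clock: 18.05
position: [0.4202, -0.0164, 0.318]
ee_rot: [2.004, 2.419, 0.001]
force: [-0.7, -0.3, -0.4]
width: 0.544
gripper_force: 0.0
```

```bash
python3 - <<'E'
from h import *
g=lambda im:(255*(im/255.)**0.6).astype('uint8')
a=g(optics.get_image('scene')[110:310,100:450]);b=g(optics.get_image('top')[150:310,100:380])
cv2.imwrite('pics/p7.png',cv2.vconcat([cv2.resize(a,(560,320)),cv2.resize(b,(480,274)).copy() if 0 else cv2.resize(b,(560,280))]))
s=sensors.observe();print(s['gripper_force'],s['force'],s['clock'])
E
```

```text
0.0 [-0.02824188 -0.03294424  0.45268884] 18.15
```

View pics/p7.png

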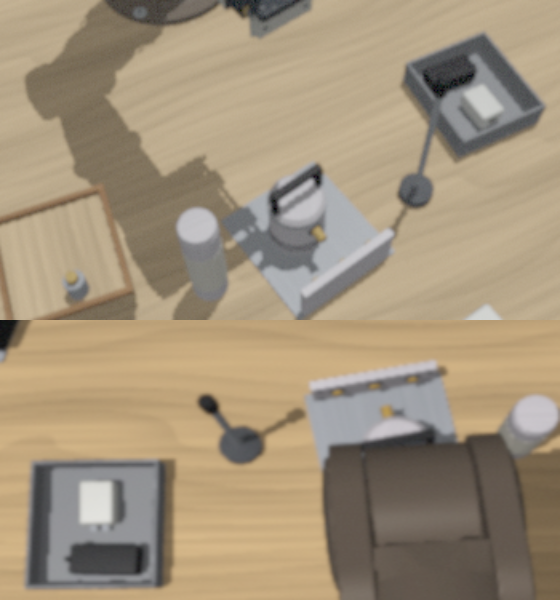

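The canister stands upright on the plate with its connector facing the panel. The adapter lies in the tray beside the brick, and the loose items have not moved.

```bash
python3 -c "
from cell import arm; print(arm.sign_off())"
```

```text
the job is handed in; nothing more can be done
None
```

I handed the job in at about 18 s: the adapter is on the tray floor beside the brick, and the canister is upright on the ground plate with its connector facing the panel, as the last pictures show; no verdict was returned.

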